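# Stack slide boxes in staggered courses

## Robot

A 6-joint arm with a two-finger parallel gripper is mounted at the origin on the work surface; the furniture and walls round the work are solid. World frame = base frame: x ahead of the robot, y to its left, z up, the work surface at z = 0. Lengths are in m, angles in rad, forces in N, time in s.
With the tool pointing down it reaches from about 0.275 to 0.725 m from the base axis. Payload 5.6 kg.
Tool frame: the origin (TCP) lies on the centre line of the jaws, within the pads' length; the fingertips stand 25 mm ahead of it and the grasp point (between the pads) lies 6 mm ahead of it (finger_overhang is the distance from the TCP to the fingertips, in m); z points along the fingers, y is the direction in which the jaws open and shut (so a half turn about z gives the same grasp; the last joint's range is limited). The gripper opens to 85 mm and grips with 20 to 120 N. Pads are 22 mm wide; open, the fingers measure 114 mm over their backs; the gripper's body (76 mm by 85 mm) begins 54 mm behind the grasp point. The pads swing forward as they close: fully open they stand 13 mm farther back than shut.
Start: joints at [1.405, 0.255, 0.108, 0, -1.424, -0.285], TCP at [0.24, 0.495, 0.256] pointing down, gripper open.
Joint ranges: [-2.95, 2.95], [-1.21, 1.97], [-1.09, 1.5], [-2.87, 1.71], [-2.94, -0.07], [-3.05, 3.05]. Speed limits (rad/s): [2.57, 2.57, 3.14, 3.14, 3.14, 3.14].

## Interface

Orientations are given as a rotation vector (axis times angle).
In Python, from bench import * gives the robot as it stands. Calls block until the motion is done:
- move_to(position, orientation): joint-space move of the TCP to a pose.
- move_straight(position, speed=0.15, orientation=None, contact_N=None): straight line of the TCP; orientation=None keeps the orientation; speed is the mean speed in m/s. With contact_N (N) it stops when the force on the tool has changed by that much, and returns True; else False.
- move_j(angles): joint-space move.
- set_gripper(opening): finger opening in m; the grip force is fixed at half the most; returns when the fingers have stopped.
- wait(seconds).
- solve_ik(position, orientation): joint angles nearest the present ones, or None.
- capture(name): name is "scene" or "top"; returns a dict with "pixels" (400x640x3 uint8, red, green, blue), "vertical_fov" (degrees; the focal length in pixels is half the picture's height over the tangent of half this angle, whatever the lens; pixels are square), "cx", "cy" (the principal point, pixels), "k1" (the pictures are not rectified: a ray, as slopes to the right and down, at radius r is drawn at 1 + k1 r^2 times it, then the intrinsics apply), "T" (4x4, takes a point from camera to world coordinates). Camera axes: x right, y down, z forward; pixel columns grow to the right and rows downward; lengths in m; the calibration is good to about 2 mm. A picture is of the moment at which its call begins. There is no depth.
A pose or a line that the arm cannot do raises MotionError and nothing moves.
- hand_in(): hands the job in, once; it reports no verdict.
Readings, each from a call of its own:
- current_time(): time.
- current_joint_positions(): joint angles.
- current_joint_velocities(): joint speeds.
- current_joint_efforts(): joint torques, N m.
- current_tcp_pos(): TCP position.
- current_orientation(): TCP orientation.
- current_contact_force(): force on the tool from outside, world axes, zero at the start.
- current_moment(): the same for the moment, N m.
- current_opening(): finger opening in m.
Only numpy, scipy, OpenCV 4.12 (cv2) and the standard library are available. Lean on these libraries where they do the work, as an engineer would, in place of code of your own. Each camera call takes 0.05 s, during which the arm holds its last target. There are 200 camera calls.

## Task

The slide archive is being stacked on the grey tray like brickwork, so that the pile cannot split. First finish the bottom row: lay one of the three white slide boxes from the table in the empty end of the tray, in line with the two boxes there and close up against the middle one; then lay the other two flat on top, along the row and flush with its sides, each one centred over one of the two joints below. Leave the two boxes that were already on the tray where they are, and do not disturb the other things on the table.

Things in the scene. Friction and masses are not known exactly. Their poses are not given: they have to be found in the camera images.
- tray_floor (a point): fixed grey tray lying on the table, 100 mm wide (its x axis) x 290 mm long (its y axis): a flat base 6 mm thick, open along both long sides, with a dark mat strip along its middle and a 6 mm thick end plate, 22 mm high over the table, at each end (278 mm between the plates). This point is the middle of the base's top face, 6 mm above the table; z up
- end_box_c (a point): white slide box with cream base, a solid closed block 82 long (its x axis) x 36 wide (y) x 27 high (z) mm, 0.18 kg give or take 30 %; this point is its centre, 13.5 mm above its underside; already lying on the tray at one end, long axis along the tray (tray y about +0.0855 m); loose, to be left where it is
- mid_box_c (a point): white slide box with cream base, a solid closed block 82 long (its x axis) x 36 wide (y) x 27 high (z) mm, 0.18 kg give or take 30 %; this point is its centre, 13.5 mm above its underside; already lying on the tray in the middle, in line with the end box, 1.5 mm from it; its +x axis points to the end box, its -x axis to the empty end of the tray, where there is about 100 mm between it and the end plate; loose, to be left where it is
- box1_c (a point): white slide box with cream base, a solid closed block 82 long (its x axis) x 36 wide (y) x 27 high (z) mm, 0.18 kg give or take 30 %; this point is its centre, 13.5 mm above its underside; one of three like boxes lying flat, lid up, on the table between the robot and the tray, at any yaw; which of them goes where does not matter
- box2_c (a point): white slide box with cream base, a solid closed block 82 long (its x axis) x 36 wide (y) x 27 high (z) mm, 0.18 kg give or take 30 %; this point is its centre, 13.5 mm above its underside; one of three like boxes lying flat, lid up, on the table between the robot and the tray, at any yaw; which of them goes where does not matter
- box3_c (a point): white slide box with cream base, a solid closed block 82 long (its x axis) x 36 wide (y) x 27 high (z) mm, 0.18 kg give or take 30 %; this point is its centre, 13.5 mm above its underside; one of three like boxes lying flat, lid up, on the table between the robot and the tray, at any yaw; which of them goes where does not matter
- timer: white lab timer 58x58x19 mm, loose bystander on the table, not to be disturbed; origin at the centre of its underside
- bottle: clear bottle with blue cap, 47 mm across, 88 high, loose bystander on the table, not to be disturbed; origin at the centre of its underside
- flask_yellow: fixed obstacle: tall conical flask with yellow content standing on the table, 196 mm across at its foot, narrowing to a neck, 318 mm high; always in the same place, to the right of the tray (a thin dark cable, fixed, 9 mm high, curves along the table on its left and ends among the boxes); origin at the centre of its underside
There are look-alikes about, which are no part of the job. What is shaped like the part that bears box2_c but blue or yellow is not meant.

How it is judged:
By the outcome, as a careful person would: the job done as asked, in the order asked, and still so for the second after the job is handed in, with the robot touching nothing.
It also fails if it takes over 72 s, if anything falls off the work surface, if the arm or the gripper's body presses on something with over 40 N, if the wrist force passes 120 N, or if a joint passes its speed limit or range.

## Working session

There is one attempt and no reset: what is moved stays moved. The work goes in short steps, each a Python script; the robot and the scene stay as the last script left them, time stands still between calls to the robot, and variables do not carry over. Pictures are saved under pics/ and viewed, about 8 in all and at most 12, crops included, and the job is handed in when it is done.

```bash
mkdir -p pics; ls; python3 - <<'E'
from bench import *
import cv2,numpy as np
for n in("scene","top"):
    c=capture(n); cv2.imwrite(f"pics/{n}0.png",c["pixels"][:,:,::-1])
    print(n,c["vertical_fov"],c["cx"],c["cy"],c["k1"],np.round(c["T"],4).tolist())
print(current_time(),current_orientation())
E
```

```text
pics
scene 51.06118160194076 319.3244625256743 193.61454434433423 0.03325912468196558 [[0.8777, 0.4168, -0.2365, 0.872], [0.4793, -0.7646, 0.4309, -0.4237], [-0.0012, -0.4916, -0.8708, 1.1048], [0.0, 0.0, 0.0, 1.0]]
top 52.04066638209125 317.3449791761539 203.00102271820126 0.031364571647596366 [[-0.0266, -0.9967, 0.0767, 0.4962], [-0.9994, 0.0249, -0.0224, 0.1262], [0.0205, -0.0773, -0.9968, 1.2951], [0.0, 0.0, 0.0, 1.0]]
0.1 [ 3.06044966e+00 -7.01858346e-01 -4.83650233e-04]
```

View pics/top0.png

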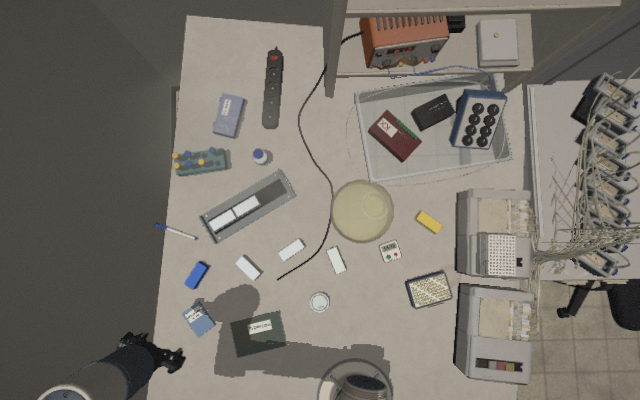

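View pics/scene0.png

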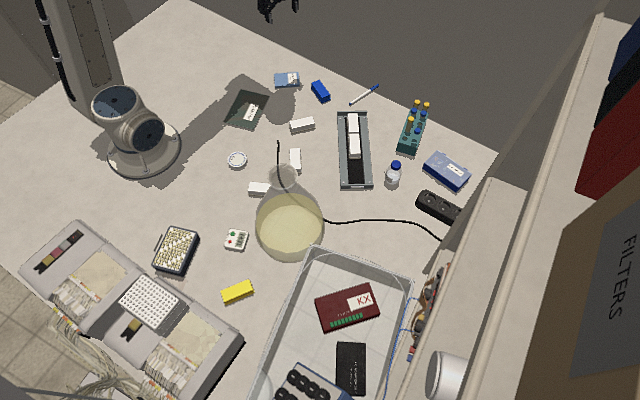

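The top view shows three white boxes on the table at about (248,267), (291,250) and (336,260). The tray is at (248,207), with its two boxes at (222,217) and (245,205), so the empty end is the upper right. The cable ends at (278,279), the bottle is at (260,156), the timer at (390,251) and the flask at (362,211). The scene view agrees.

```bash
cat > h.py <<'E'
from bench import *
import cv2,numpy as np
def cam(n):
    c=capture(n); return c
def K(c):
    f=200/np.tan(np.radians(c["vertical_fov"])/2)
    return np.array([[f,0,c["cx"]],[0,f,c["cy"]],[0,0,1]]),np.array([c["k1"],0,0,0])
def toplane(c,px,z):
    k,d=K(c); u=cv2.undistortPoints(np.array(px,float).reshape(-1,1,2),k,d).reshape(-1,2)
    T=np.array(c["T"]); r=np.c_[u,np.ones(len(u))]@T[:3,:3].T; o=T[:3,3]
    return o+r*((z-o[2])/r[:,2])[:,None]
def proj(c,p):
    k,d=K(c); M=np.linalg.inv(np.array(c["T"])); 
    return cv2.projectPoints(np.array(p,float).reshape(-1,3),cv2.Rodrigues(M[:3,:3])[0],M[:3,3],k,d)[0].reshape(-1,2)
E
python3 - <<'E'
from h import *
for n,(x0,x1,y0,y1),s in(("top",(180,360,150,290),4),("scene",(240,420,70,210),4)):
    c=cam(n);np.save(f"{n}.npy",c,allow_pickle=True)
    im=c["pixels"][y0:y1,x0:x1,::-1]
    cv2.imwrite(f"pics/{n}1.png",cv2.resize(im,None,fx=s,fy=s,interpolation=cv2.INTER_CUBIC))
p=np.load("top.npy",allow_pickle=True).item()["pixels"]
for r in(250,267): print(p[r,::1][240:300:2].tolist())
for q in[(248,267),(291,250),(336,260),(245,205),(222,217),(265,197),(260,175)]: print(q,np.round(toplane(np.load("top.npy",allow_pickle=True).item(),[q],.027),3))
E
```

```text
[[175, 167, 157], [172, 166, 153], [175, 168, 157], [172, 167, 155], [173, 165, 155], [171, 163, 152], [172, 164, 152], [172, 163, 152], [171, 164, 153], [172, 164, 153], [171, 163, 152], [170, 164, 151], [172, 165, 153], [174, 164, 154], [171, 164, 152], [171, 164, 153], [168, 160, 149], [167, 160, 149], [171, 161, 152], [171, 162, 151], [167, 162, 155], [184, 186, 182], [209, 213, 210], [210, 213, 210], [214, 215, 213], [209, 212, 207], [209, 210, 206], [210, 213, 210], [210, 212, 209], [210, 212, 212]]
[[211, 214, 215], [212, 213, 214], [208, 210, 213], [209, 211, 213], [211, 213, 214], [212, 214, 215], [211, 213, 213], [139, 139, 140], [96, 93, 85], [122, 115, 108], [175, 167, 156], [172, 164, 153], [174, 168, 156], [176, 169, 157], [174, 168, 157], [174, 167, 156], [171, 165, 153], [173, 164, 153], [174, 166, 156], [172, 163, 152], [168, 162, 150], [173, 164, 152], [172, 164, 153], [171, 162, 152], [173, 166, 154], [172, 165, 154], [172, 166, 154], [141, 136, 125], [44, 43, 41], [122, 116, 108]]
(248, 267) [[0.403 0.315 0.027]]
(291, 250) [[0.451 0.182 0.027]]
(336, 260) [[0.417 0.045 0.027]]
(245, 205) [[0.593 0.321 0.027]]
(222, 217) [[0.558 0.392 0.027]]
(265, 197) [[0.617 0.259 0.027]]
(260, 175) [[0.686 0.274 0.027]]
```

View pics/top1.png

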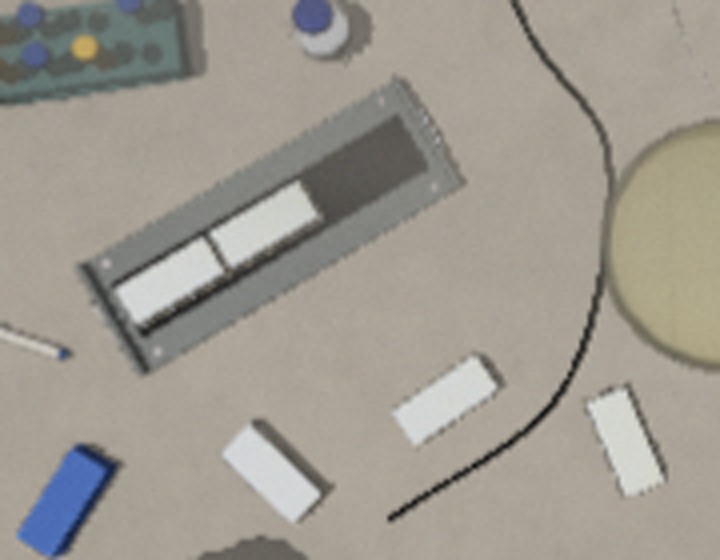

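View pics/scene1.png

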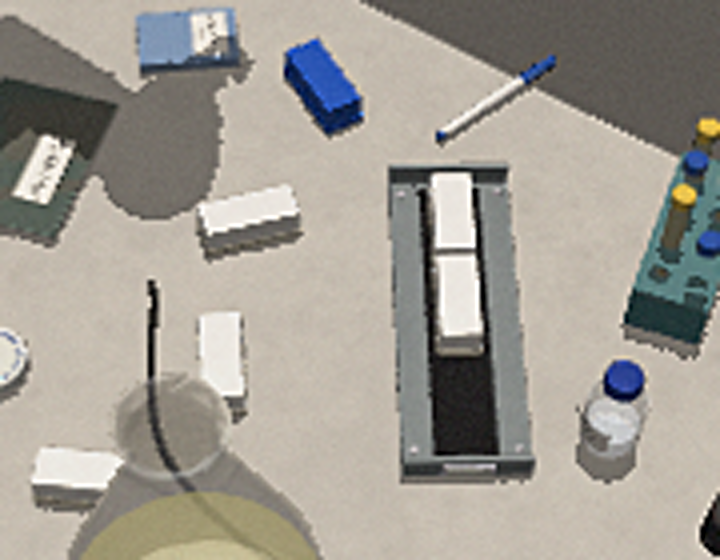

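Zoomed in, all five white boxes have clean outlines in the top view. The cable passes close to box 2 at zoomed (480,465) and box 3 at (585,370), and the tray's empty end is clear. Next I'll measure.

```bash
cat >> h.py <<'E'
S=8
def white(c,roi,z,thr,split=True):
    """white-lid rectangles in roi -> list of (centre xy, long, short, yaw)"""
    x0,x1,y0,y1=roi
    g=cv2.resize(c["pixels"][y0:y1,x0:x1].min(2),None,fx=S,fy=S,interpolation=cv2.INTER_CUBIC)
    m=(g>thr).astype(np.uint8)
    out=[]
    for k in cv2.findContours(m,cv2.RETR_EXTERNAL,cv2.CHAIN_APPROX_NONE)[0]:
        if cv2.contourArea(k)<40*S*S: continue
        px=(k.reshape(-1,2)+.5)/S-.5+[x0,y0]
        w=toplane(c,px,z)[:,:2]
        M=cv2.moments((w*1e5).astype(np.float32).reshape(-1,1,2))
        cen=np.array([M["m10"],M["m01"]])/M["m00"]/1e5
        yaw=.5*np.arctan2(2*M["mu11"],M["mu20"]-M["mu02"])
        a=np.array([np.cos(yaw),np.sin(yaw)]);b=np.array([-a[1],a[0]]);d=w-cen
        L=np.subtract(*np.percentile(d@a,[98.5,1.5]));W=np.subtract(*np.percentile(d@b,[97,3]))
        out.append((cen,L,W,yaw))
    return out
def show(l):
    for c,L,W,y in l: print(np.round(c*1000,1),"L %.1f W %.1f yaw %.2f"%(L*1e3,W*1e3,np.degrees(y)))
E
python3 - <<'E'
from h import *
c=np.load("top.npy",allow_pickle=True).item(); s=np.load("scene.npy",allow_pickle=True).item()
for t in(175,185,195):
    print("T",t);show(white(c,(230,350,235,285),.027,t))
for t in(130,150,170):
    print("tray top",t);show(white(c,(203,265,192,235),.033,t))
for t in(170,185,195):
    print("scene tbl",t);show(white(s,(287,305,140,175),.027,t));show(white(s,(287,320,112,136),.027,t))
for t in(150,170,190):
    print("scene tray",t);show(white(s,(342,365,110,162),.033,t))
p=s["pixels"]
print(p[112:162,354].min(1).tolist()); print(p[145,342:368].min(1).tolist());print(p[125,287:320].min(1).tolist())
f=toplane(c,[(362,211)],0);print("flask",f)
E
```

```text
T 175
[400.2 317.6] L 77.5 W 31.8 yaw 44.41
[416.2  45.6] L 78.0 W 31.2 yaw 21.69
[451.9 183.7] L 77.4 W 32.0 yaw -57.25
T 185
[400.1 317.4] L 76.2 W 30.8 yaw 44.63
[416.3  45.6] L 76.7 W 30.3 yaw 21.69
[451.9 183.6] L 76.3 W 30.7 yaw -57.28
T 195
[400.1 317.2] L 75.0 W 29.8 yaw 44.88
[416.4  45.7] L 75.1 W 29.4 yaw 21.60
[451.9 183.5] L 75.2 W 29.3 yaw -57.36
tray top 130
[521.9 295.5] L 110.0 W 53.0 yaw -70.07
[548.8 391.8] L 81.2 W 34.3 yaw -60.44
[590.5 318.6] L 79.5 W 33.9 yaw -60.65
[613.3 409.9] L 129.8 W 62.1 yaw -70.79
tray top 150
[515.4 301.5] L 93.7 W 40.2 yaw -84.12
[549.1 391.6] L 79.0 W 32.7 yaw -60.48
[590.5 318.8] L 78.0 W 32.3 yaw -60.61
[617.6 390.2] L 86.9 W 32.2 yaw -64.32
tray top 170
[549.2 391.5] L 77.2 W 31.2 yaw -60.47
[590.5 318.9] L 76.4 W 30.9 yaw -60.68
scene tbl 170
[445.1 201.1] L 135.7 W 61.7 yaw -54.21
[411.5 326.5] L 124.3 W 118.6 yaw -18.48
scene tbl 185
[450.3 186.4] L 80.1 W 35.6 yaw -55.26
[399.1 319.3] L 79.5 W 33.9 yaw 44.89
scene tbl 195
[450.5 186.3] L 79.1 W 34.1 yaw -55.14
[399.2 319.1] L 78.5 W 33.0 yaw 44.88
scene tray 150
[589.8 319.5] L 79.3 W 34.3 yaw -60.85
[548.2 393.2] L 77.7 W 34.1 yaw -60.11
scene tray 170
[590.1 319.4] L 78.0 W 33.1 yaw -61.21
[548.4 393.1] L 76.8 W 33.2 yaw -60.04
scene tray 190
[590.2 319.4] L 77.0 W 32.0 yaw -61.32
[548.5 393.1] L 75.9 W 32.1 yaw -60.26
[15, 203, 234, 221, 219, 221, 222, 225, 223, 222, 220, 223, 224, 224, 221, 224, 224, 223, 227, 250, 69, 134, 235, 226, 224, 221, 224, 222, 224, 224, 226, 223, 224, 225, 225, 224, 227, 225, 225, 228, 229, 221, 93, 91, 98, 127, 91, 19, 18, 31]
[132, 138, 138, 136, 37, 24, 54, 126, 252, 223, 224, 223, 225, 227, 224, 226, 232, 237, 16, 45, 149, 141, 138, 130, 137, 133]
[177, 171, 108, 108, 242, 226, 222, 222, 224, 226, 225, 228, 227, 229, 234, 239, 245, 239, 161, 104, 80, 94, 92, 85, 87, 92, 85, 106, 159, 179, 175, 172, 175]
flask [[ 0.56690786 -0.0439307   0.        ]]
```

```bash
cat >> h.py <<'E'
ZG=.028
def down(yaw):
    """tool down, jaws across a box of this yaw (rad); the half turn with the handier wrist"""
    best=None
    p=current_tcp_pos()
    for s in(1,-1):
        y=s*np.array([-np.sin(yaw),np.cos(yaw),0]);z=np.array([0,0,-1.]);x=np.cross(y,z)
        o=cv2.Rodrigues(np.c_[x,y,z])[0].ravel(); q=solve_ik([.5,.22,.16],o)
        if q is not None and (best is None or abs(q[5])<best[0]): best=(abs(q[5]),o)
    return best[1]
def pick(xy,yaw,z0=0,op=.060):
    o=down(yaw); move_to([*xy,z0+.13],o); set_gripper(op)
    move_straight([*xy,z0+ZG+.03],.25); hit=move_straight([*xy,z0+ZG],.08,contact_N=10)
    set_gripper(.02); print("picked hit",hit,"open",current_opening(),"z",current_tcp_pos()[2])
    move_straight([*xy,z0+.15],.25)
def place(xy,yaw,z0,op=.050):
    o=down(yaw); move_to([*xy,.16],o)
    move_straight([*xy,z0+ZG+.012],.2); hit=move_straight([*xy,z0+ZG-.002],.03,contact_N=4)
    print("placed hit",hit,"z",current_tcp_pos()[2]-z0-ZG,"open",current_opening(),"err",np.round((np.array(current_tcp_pos()[:2])-xy)*1e3,2))
    set_gripper(op); p=current_tcp_pos(); move_straight([*xy,p[2]+.04],.12); move_straight([*xy,.18],.3)
mid=np.array([.5903,.3191]); row=np.radians(-60.45); r=np.array([np.cos(row),np.sin(row)])
E
python3 - <<'E'
from h import *
print(current_time())
pick([.4511,.1850],np.radians(-56.5)); print(current_time())
place(mid+r*.0848,row,.006)
print(current_time())
move_to([.42,.10,.2],down(np.radians(21.7)))
print(current_time())
for n,(x0,x1,y0,y1),s in(("top",(180,360,150,290),4),("scene",(240,420,70,210),4)):
    c=cam(n);np.save(f"{n}.npy",c,allow_pickle=True)
    cv2.imwrite(f"pics/{n}2.png",cv2.resize(c["pixels"][y0:y1,x0:x1,::-1],None,fx=s,fy=s,interpolation=cv2.INTER_CUBIC))
    roi=(203,295,175,235) if n=="top" else (342,370,110,185)
    for t in(140,160,180):print(n,t);show(white(c,roi,.033,t))
E
```

```text
0.2
picked hit False open 0.034839031266460575 z 0.028997301609392904
3.9917
placed hit True z 0.0010443457635706567 open 0.03467587141158059 err [0.51 0.39]
7.2083
8.5
top 140
[548.9 391.7] L 80.1 W 33.6 yaw -60.46
[538.4 233.1] L 210.4 W 100.6 yaw -69.77
[590.5 318.7] L 78.7 W 33.2 yaw -60.62
[632.8 243.8] L 78.9 W 33.8 yaw -61.22
[667.5 176.2] L 53.3 W 25.0 yaw 19.12
[648.4 381.5] L 221.8 W 106.1 yaw -70.30
top 160
[549.1 391.5] L 78.2 W 32.1 yaw -60.40
[590.5 318.8] L 77.3 W 31.7 yaw -60.63
[632.8 243.9] L 77.5 W 31.9 yaw -61.20
top 180
[549.2 391.5] L 76.4 W 30.5 yaw -60.35
[590.4 319. ] L 75.8 W 30.1 yaw -60.74
[632.8 244. ] L 76.0 W 29.6 yaw -61.20
scene 140
[631.8 244.9] L 77.9 W 34.9 yaw -61.11
[589.7 319.4] L 79.9 W 34.9 yaw -60.67
[641.3 285.9] L 221.7 W 14.5 yaw -59.24
[589.4 258.9] L 246.4 W 70.0 yaw -57.96
[548.1 393.1] L 78.0 W 34.8 yaw -60.12
[570.  423.8] L 144.3 W 73.8 yaw -34.17
scene 160
[631.9 245.1] L 77.0 W 33.9 yaw -60.78
[589.8 319.5] L 78.9 W 34.1 yaw -61.01
[548.2 393.2] L 77.2 W 33.9 yaw -60.08
[591.1 420.3] L 121.8 W 10.9 yaw -62.91
scene 180
[631.9 245.2] L 76.0 W 32.7 yaw -60.68
[590.  319.4] L 77.9 W 33.0 yaw -61.20
[548.3 393.2] L 76.7 W 33.0 yaw -60.03
```

View pics/scene2.png

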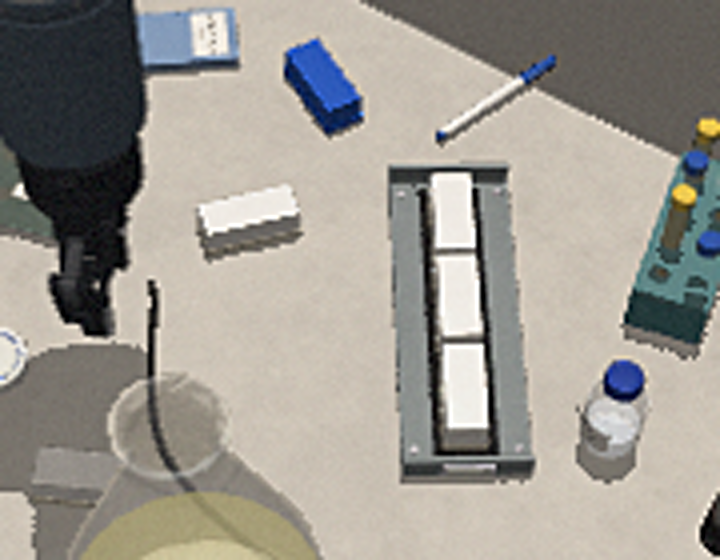

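The first box is in line (lateral error under 0.4 mm), but its gap is about 3.5 mm. I'll regrasp it and move it 2 mm toward the middle box, then re-measure.

```bash
python3 - <<'E'
from h import *
o=down(row); a=mid+r*.0848; b=mid+r*.0828
move_to([*a,.15],o); set_gripper(.05)
move_straight([*a,.06],.25); move_straight([*a,.006+ZG],.08,contact_N=10)
set_gripper(.02); move_straight([*a,.006+ZG+.004],.05); move_straight([*b,.006+ZG+.004],.03)
print(move_straight([*b,.006+ZG-.003],.03,contact_N=4),current_opening(),current_tcp_pos())
set_gripper(.05); move_straight([*b,.08],.12); move_straight([*b,.16],.3)
move_to([.42,.10,.2],down(np.radians(21.7)))
print(current_time())
for n in("top","scene"):
    c=cam(n)
    roi=(203,295,175,235) if n=="top" else (342,370,110,185)
    print(n);show(white(c,roi,.033,165))
    if n=="top":show(white(c,(230,262,250,285),.027,180))
    else: show(white(c,(287,320,112,136),.027,190))
E
```

```text
True 0.03519947606783481 [0.63177968 0.24741836 0.03500564]
14.625
top
[549.1 391.4] L 77.7 W 31.7 yaw -60.44
[590.5 318.9] L 76.9 W 31.3 yaw -60.70
[631.9 245.6] L 76.7 W 31.5 yaw -61.14
[400.1 317.5] L 77.0 W 31.5 yaw 44.58
scene
[631.2 246.5] L 79.6 W 33.4 yaw -61.07
[589.9 319.5] L 78.4 W 33.6 yaw -61.12
[548.3 393.2] L 77.2 W 33.6 yaw -60.08
[590.9 421.1] L 121.5 W 10.4 yaw -62.88
[399.2 319.4] L 79.4 W 33.9 yaw 45.23
```

```bash
python3 - <<'E'
from h import *
B=np.array([.56945,.35575])
pick([.3996,.3184],np.radians(44.9))
place(B,row,.033)
move_to([.42,.10,.2],down(np.radians(21.7)))
print(current_time())
for n in("top","scene"):
    c=cam(n)
    roi=(203,295,175,235) if n=="top" else (342,370,105,185)
    print(n);show(white(c,roi,.033,165));print(".060");show(white(c,roi,.060,165))
    x0,x1,y0,y1=(190,290,165,245) if n=="top" else (325,395,95,200)
    cv2.imwrite(f"pics/{n}3.png",cv2.resize(c["pixels"][y0:y1,x0:x1,::-1],None,fx=5.5,fy=5.5,interpolation=cv2.INTER_CUBIC))
E
```

```text
picked hit False open 0.03467181769338095 z 0.02904150997605033
placed hit True z 0.0012947048697596573 open 0.03489119953357017 err [0.53 0.51]
24.5583
top
[561.1 375.9] L 115.9 W 34.7 yaw -57.67
[600.7 300.7] L 35.7 W 31.0 yaw -60.49
[631.9 245.6] L 76.7 W 31.6 yaw -61.14
.060
[559.8 370.5] L 113.4 W 33.9 yaw -57.67
[598.5 296.9] L 34.9 W 30.3 yaw -60.49
[629.  243.1] L 75.1 W 30.9 yaw -61.14
scene
[631.2 246.5] L 79.6 W 33.4 yaw -61.09
[599.5 302. ] L 40.4 W 34.6 yaw -65.76
[555.  385.7] L 97.9 W 35.4 yaw -58.10
[543.3 443.8] L 157.7 W 95.5 yaw -18.44
.060
[637.3 229.6] L 77.6 W 32.6 yaw -61.09
[606.4 283.7] L 39.4 W 33.8 yaw -65.76
[563.  365.3] L 95.4 W 34.5 yaw -58.10
[551.6 422. ] L 153.7 W 93.1 yaw -18.44
```

View pics/scene3.png

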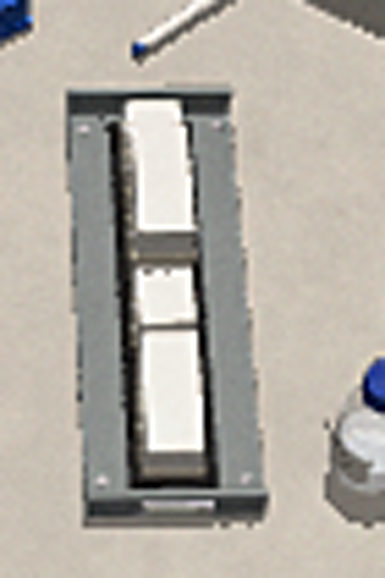

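The scene crop shows the first top box lying flat on the far end, over the end and middle boxes. Its lid merges with the end box's, so I'll sample edge profiles in its own top plane.

```bash
cat >> h.py <<'E'
def prof(c,org,z,d,span,off,perp):
    """min-channel profile along d from org (m), averaged over offsets along perp"""
    t=np.arange(span[0],span[1],.0005); P=[]
    for q in off:
        w=np.array([[*(org+d*a+perp*q),z] for a in t]); px=proj(c,w).astype(np.float32)
        P.append(cv2.remap(c["pixels"].min(2),px[None,:,0],px[None,:,1],cv2.INTER_LINEAR)[0].astype(float))
    return t*1000,np.mean(P,0)
def edges(t,v,jump=25):
    g=np.gradient(cv2.GaussianBlur(v[None],(9,1),2)[0],t); i=[k for k in range(1,len(g)-1) if abs(g[k])>jump/3 and abs(g[k])>=abs(g[k-1]) and abs(g[k])>abs(g[k+1])]
    return [(round(float(t[k]),1),int(g[k])) for k in i]
n_=np.array([-r[1],r[0]])
E
python3 - <<'E'
from h import *
B=np.array([.56945,.35575])
for n in("top","scene"):
    c=cam(n);np.save(f"{n}.npy",c,allow_pickle=True)
    t,v=prof(c,B,.06,r,(-.06,.06),np.arange(-.012,.013,.004),n_);print(n,"long",edges(t,v)); 
    for a in(-.025,0,.025):
        t,v=prof(c,B+r*a,.06,n_,(-.035,.035),np.arange(-.008,.009,.004),r);print(n,"lat",a,edges(t,v))
    for nm,p in(("box1",np.array([.63155,.24605])),("midfree",mid+r*.02)):
        t,v=prof(c,p,.033,n_,(-.035,.035),np.arange(-.008,.009,.004),r);print(n,nm,edges(t,v))
    t,v=prof(c,mid+r*.0418,.033,r,(-.06,.055),np.arange(-.008,.009,.004),n_);print(n,"row long from jointA",edges(t,v))
E
```

```text
top long [(39.0, -20), (48.5, 13)]
top lat -0.025 [(-30.5, -14), (-24.0, 10), (-16.0, 20), (16.0, -15)]
top lat 0 [(-31.0, -14), (-23.0, 8), (-16.0, 20), (16.0, -15)]
top lat 0.025 [(-30.5, -12), (-16.5, 20), (16.0, -14)]
top box1 [(-16.0, 15), (16.5, -17)]
top midfree [(-27.5, -10), (-16.0, 19), (16.0, -20)]
top row long from jointA [(-47.5, -21), (-38.5, 14), (-2.5, -18), (4.0, 19)]
scene long [(-58.5, 31), (36.0, -36), (58.0, 8)]
scene lat -0.025 [(-29.0, -34), (-22.5, 19), (-16.5, 20), (15.5, -46), (19.0, 18)]
scene lat 0 [(-30.0, -24), (-22.0, 15), (-14.5, 33), (16.5, -43), (20.5, 19)]
scene lat 0.025 [(-28.5, -28), (-22.0, 16), (-16.0, 35), (15.5, -43), (19.5, 14)]
scene box1 [(-27.5, -21), (-18.5, 29), (17.0, -54), (21.5, 24)]
scene midfree [(-26.0, -22), (-17.0, 31), (16.0, -44), (22.0, 26)]
scene row long from jointA [(-41.0, 20), (-3.0, -31), (1.0, 29)]
```

View pics/top3.png

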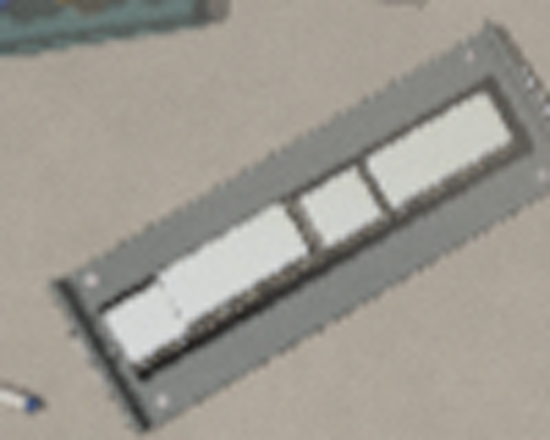

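The top view shows the upper box laterally centred (±16 mm edges) and about 0.4 mm from centred over its joint. The scene view's upper edge reads about 3 mm the other way from its contact edge, so it averages to about zero. I'll place the last box over the other joint, moved 0.8 mm outward for clearance.

```bash
python3 - <<'E'
from h import *
A=np.array([.6109,.2826])
show(white(cam("top"),(322,350,240,278),.027,150))
pick([.4162,.0459],np.radians(21.7))
place(A+r*.0008,row,.033)
move_to([.42,.12,.2],down(np.radians(21.7)))
print(current_time())
B=np.array([.56945,.35575])
for n in("top","scene"):
    c=cam(n)
    x0,x1,y0,y1=(190,290,165,245) if n=="top" else (325,395,95,200)
    cv2.imwrite(f"pics/{n}4.png",cv2.resize(c["pixels"][y0:y1,x0:x1,::-1],None,fx=5.5,fy=5.5,interpolation=cv2.INTER_CUBIC))
    t,v=prof(c,B,.06,r,(-.06,.14),np.arange(-.012,.013,.004),n_);print(n,"long",edges(t,v,20))
    for a in(-.02,.02,.065,.105):
        t,v=prof(c,B+r*a,.06,n_,(-.035,.035),np.arange(-.008,.009,.004),r);print(n,"lat",a,edges(t,v))
    t,v=prof(c,B,.033,r,(-.09,.17),np.arange(-.008,.009,.004),n_);print(n,"row long",edges(t,v,20))
    roi=(203,295,175,235) if n=="top" else (342,370,105,185)
    show(white(c,roi,.060,165))
E
```

```text
[417.9  40.1] L 104.6 W 25.7 yaw 55.75
[470.4  70.1] L 41.0 W 18.4 yaw -56.79
picked hit False open 0.035359245545001944 z 0.028967843469369564
placed hit True z 0.0012790754166203712 open 0.03474259284671888 err [0.52 0.43]
32.4167
top long [(39.0, -20), (44.5, 18), (122.5, -16), (131.0, 10)]
top lat -0.02 [(-30.5, -13), (-24.0, 8), (-16.0, 20), (16.0, -15)]
top lat 0.02 [(-31.0, -12), (-16.5, 20), (16.0, -14)]
top lat 0.065 [(-31.0, -10), (-16.0, 18), (15.5, -13)]
top lat 0.105 [(-30.5, -9), (-16.0, 15), (16.0, -12)]
top row long [(-86.5, 9), (-79.5, 16), (36.5, -20), (42.0, 18), (121.5, -16), (130.0, 11), (166.0, -20)]
[559.8 370.6] L 113.5 W 34.0 yaw -57.65
[610.8 283.4] L 77.1 W 31.8 yaw -60.39
[638.8 225.1] L 35.2 W 30.9 yaw -58.80
scene long [(-58.5, 30), (36.0, -37), (43.5, 43), (122.0, -34), (136.0, -10)]
scene lat -0.02 [(-29.5, -31), (-23.0, 18), (-16.5, 18), (15.0, -37), (19.5, 9)]
scene lat 0.02 [(-28.5, -26), (-22.0, 17), (-15.5, 37), (15.5, -49), (19.5, 20)]
scene lat 0.065 [(-30.0, -26), (-21.5, 17), (-15.0, 35), (16.0, -54), (19.5, 26)]
scene lat 0.105 [(-29.0, -37), (-22.5, 17), (-14.5, 23), (16.5, -53), (20.0, 24)]
scene row long [(-87.0, -29), (-82.5, 44), (15.5, -35), (23.5, 44), (103.5, -35), (118.0, -8), (122.0, 11), (129.0, 24), (165.0, -33)]
[647.4 212. ] L 39.6 W 32.2 yaw -64.57
[610.4 283.7] L 78.0 W 33.0 yaw -60.83
[563.  365.3] L 95.1 W 34.5 yaw -58.17
[551.4 422.1] L 153.3 W 93.8 yaw -17.82
```

View pics/top4.png

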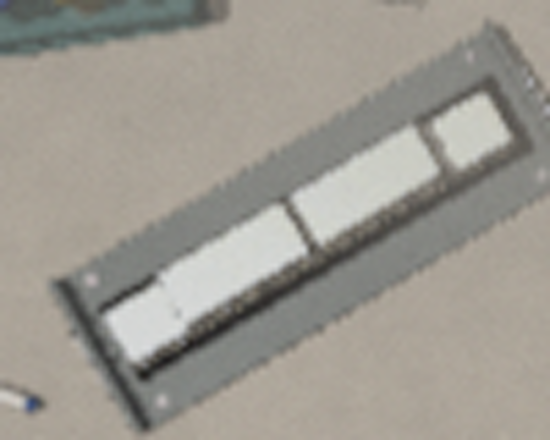

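View pics/scene4.png

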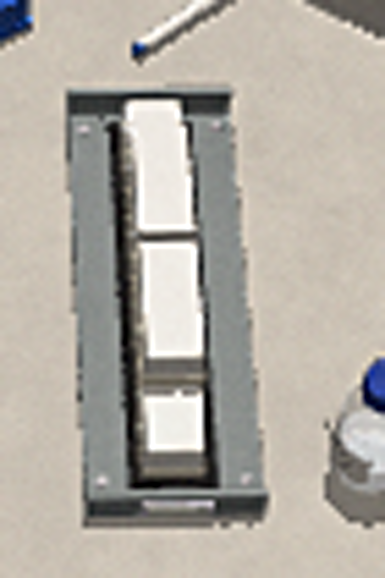

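All three boxes are placed. The top boxes are laterally flush to about 0.5 mm and within about 1–2.5 mm of their joints. One quick check that the bystanders haven't moved, then I'll hand in.

```bash
python3 - <<'E'
from h import *
a=cv2.imread("pics/top0.png");b=cam("top")["pixels"][:,:,::-1]
for n,(x,y) in dict(bottle=(260,156),timer=(390,251),pen=(177,231),bluebox=(196,275),rack=(200,161),yellow=(428,222)).items():
    p=[np.float32(cv2.cvtColor(np.ascontiguousarray(i[y-16:y+16,x-18:x+18]),cv2.COLOR_BGR2GRAY)) for i in(a,b)]
    print(n,np.round(cv2.phaseCorrelate(*p),2).tolist() if 0 else (np.round(cv2.phaseCorrelate(*p)[0],2),float(np.abs(p[0]-p[1]).mean().round(1))))
print(current_time(),current_opening(),np.round(current_contact_force(),1))
hand_in()
E
```

```text
bottle (array([0.02, 0.14]), 2.200000047683716)
timer (array([0.06, 0.09]), 2.200000047683716)
pen (array([-0.13, -0.01]), 2.0)
bluebox (array([-0.02,  0.02]), 2.0)
rack (array([-0.03, -0.16]), 2.0)
yellow (array([-0.17, -0.12]), 1.899999976158142)
32.5667 0.050262823199285614 [-0.7 -0.1 -0.3]
the job is handed in; nothing more can be done
```

The stack is built and handed in at 32.6 s of the 72 s allowed. I finished the bottom row first, then laid the other two boxes on top along the row, one over each joint.

- **Bottom row:** The new box is in line with the other two to within about 0.4 mm. I first set it down with a gap of about 3.5 mm to the middle box, so I regrasped it and moved it closer. The gap is now about 2 mm.
- **Boxes already on the tray:** The end and middle boxes had not measurably moved when I last measured them, before the top layer went on.
- **Top layer:** Both boxes are flush with the row's sides to within about 0.5–1 mm. The one nearer the empty end is about 0.9 mm off the centre of its joint.
- **Where the cameras disagreed:** For the box over the end/middle joint, the top camera put it about 0.7 mm off centre and the scene camera about 2.5 mm. I left it there because its lid blends into the end box below and cannot be measured more closely.
- **Everything else:** The bottle, timer and four other objects I compared in the top view moved less than 0.2 pixel (about 0.6 mm). The arm ended clear of everything with the gripper empty.

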